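# Tip a lying stand column upright against the bench stop

### The job

Two loose ball-headed columns of a microscope stand lie on the desk with their flat feet towards the steel bench stop. Slide the longer one along the desk until its foot butts against the stop while it still lies flat, then lift its ball end so that it tips up, its foot staying down on the desk and against the stop, until it stands upright on its foot; let go and leave it standing there. Leave the shorter column lying where it is.

Things in the scene. Friction and masses are not known exactly. Their poses are not given: they have to be found in the camera images.
- long_column: The column to raise, bright steel, 160 mm long, 0.32 to 0.48 kg: flat round foot (40 mm diameter, 18 mm thick, rubber sole), shaft 28 mm in diameter, ball head. Origin at the centre of the foot's flat sole; x axis along the column from foot to head. Starts lying (axis 20 mm up), sole 20 to 45 mm short of the stop's face and roughly square to it; upright against the stop its axis is 20 mm from that face.
- short_column: A column of the same make and thicknesses but only 105 mm long, lying beside the long one on either side, about 130 mm from it; to be left where it is. Origin at the centre of the foot's sole, x axis from foot to head.
- bench_stop: Dark steel stop fixed to the desk: an upright wall 260 mm wide, 55 mm high, 10 mm thick, with flange and gussets on its far side (42 mm deep in all). Origin at the bottom centre of the flat face that looks to the robot and the columns, at desk height; x axis square to that face, pointing away from the columns into the wall; y along the face; z up.
- long_column_head (a point): Centre of the long column's ball head, 40 mm in diameter, 140 mm from the sole, 20 mm above the desk at the start. Gripped at its middle with 20 to 30 N from both sides the ball turns between the fingers, so they may point down throughout while the column hangs and tips. As it tips, one rim of the foot slides down the stop and the opposite rim back over the desk.
Things that resemble listed ones, but are neither listed nor needed, are in the scene too. Leave any yellow look-alike of the long_column alone.

How it is judged:
By the outcome, as a careful person would: the job done as asked, in the order asked, and still so for the second after the job is handed in, with the robot touching nothing.
It also fails if it takes over 38 s, if anything falls off the work surface, if the arm or the gripper's body presses on something with over 40 N, if the wrist force passes 120 N, or if a joint passes its speed limit or range.

### The arm

A 6-joint arm with a two-finger parallel gripper is mounted at the origin on a cart in front of the work surface, level with it; the furniture and walls round the work are solid. World frame = base frame: x ahead of the robot, y to its left, z up, the work surface at z = 0. Lengths are in mm, angles in rad, forces in N, time in s.
With the tool pointing down it reaches from about 350 to 875 mm from the base axis. Payload 4.2 kg.
Tool frame: the origin (TCP) lies between the finger pads; the fingertips stand 11 mm ahead of it and the grasp point (between the pads) lies 8 mm behind it; z points along the fingers, y is the direction in which the jaws open and shut (so a half turn about z gives the same grasp; the last joint's range is limited). The gripper opens to 85 mm and grips with 20 to 120 N. Pads are 22 mm wide; open, the fingers measure 114 mm over their backs; the gripper's body (76 mm by 85 mm) begins 54 mm behind the grasp point. The pads swing forward as they close: fully open they stand 13 mm farther back than shut.
Start: joints at [1.481, 0.385, 0.008, 0, -1.194, -0.259], TCP at [213.574, 587.355, 242.312] pointing down, gripper open.
Joint ranges: [-3.14, 3.14], [-1.21, 2.06], [-1.07, 1.41], [-3.16, 2.05], [-2.99, -0.16], [-3.1, 3.1]. Speed limits (rad/s): [2.79, 2.79, 3.14, 3.14, 3.14, 3.14].

### API

Orientations are given as a unit quaternion [x, y, z, w].
In Python, from bench import * gives the robot as it stands.
- The arm moves only by the tool servo_tool, never from a script. Its argument "rows" is a list of rows, each a list of 7 numbers: the opening, from 0 (shut) to 1 (fully open), then the shift along the tool's x, y, z in cm, then the turn, a rotation vector about the tool's x, y, z in degrees. A call has 1 to 12 rows; each row shifts and turns the commanded pose from where the row before left it, along the tool's axes as they then stand; what a row does not reach is not made up. A row lasts 1/10 s, in which the tool goes at most 50 mm and 8.59 degrees, less where a joint would pass 70% of its speed; a pose out of reach is approached as far as the arm can. A call is refused whole if a number of a shift passes 5 or a number of a turn 8.59, either way. A call with a gripper value outside its range is refused whole. The fingers move at their own pace and stop on an object; the grip force is fixed at half the most. Time passes only in rows, so rows that do not move let the fingers close. It gives the time, the measured TCP pose, the force and the opening at its end, in the units of the state.
- read_state(): the state, without advancing time (a new reading comes with each control period).
- get_image(name): name is "side" or "top"; returns a dict with "image" (384x512x3 uint8, red, green, blue), "mtx" (3x3 intrinsics, pixels), "extrinsics" (4x4, takes a point from camera to world coordinates). Camera axes: x right, y up, looking along -z (the intrinsics and any distortion apply to the point x, -y, -z); pixel columns grow to the right and rows downward; lengths in mm; the calibration is good to about 2 mm. A picture is of the moment at which its call begins. There is no depth.
- job_done(): hands the job in, once; it reports no verdict.
The state is a dict: "clock": time; "joints": joint angles; "joint_vel": joint speeds; "joint_efforts": joint torques, N m; "position": TCP position; "ee_rot": TCP orientation; "contact_force": force on the tool from outside, world axes, zero at the start; "wrist_torque": the same for the moment, N m; "gripper_width": finger opening in mm.
Only numpy, scipy, OpenCV 4.12 (cv2) and the standard library are available. Lean on these libraries where they do the work, as an engineer would, in place of code of your own. Each camera call takes 0.05 s, during which the arm holds its last target. There are 200 camera calls.

## Working session

There is one attempt and no reset: what is moved stays moved. The work goes in short steps, Python scripts to look and compute and a tool call to move; the robot and the scene stay as the last step left them, time stands still between calls to the robot, and variables do not carry over. Pictures are saved under pics/ and viewed, about 8 in all and at most 12, crops included, and the job is handed in when it is done.

Besides the shell and the picture viewer there is one more tool, called as name([rows], argument=value, ...), one row to a line, values as JSON. servo_tool: Moves the arm, as the interface text tells. Its arguments: {"type":"object","properties":{"rows":{"type":"array","items":{"type":"array","items":{"type":"number"}}}},"required":["rows"]}

```bash
mkdir -p pics
cat > h.py <<'E'
from bench import *
import numpy as np, cv2
def snap(cam,name,crop=None,scale=1):
    d=get_image(cam); im=cv2.cvtColor(d["image"],cv2.COLOR_RGB2BGR)
    if crop: im=im[crop[1]:crop[3],crop[0]:crop[2]]
    im=cv2.resize(im,None,fx=scale,fy=scale,interpolation=cv2.INTER_CUBIC)
    cv2.imwrite("pics/"+name,im); return d
def ray(d,uv,z):
    K=d["mtx"];E=d["extrinsics"]
    p=np.linalg.inv(K)@[uv[0],uv[1],1]; r=E[:3,:3]@[p[0],-p[1],-p[2]]; o=E[:3,3]
    return o+r*(z-o[2])/r[2]
E
python3 - <<'E'
from h import *
d=snap("top","t0.png",None,1.5); print({k:v for k,v in d.items() if k!="image"})
d=snap("side","s0.png",None,1.5); print({k:v for k,v in d.items() if k!="image"})
print(read_state())
E
```

```text
{'mtx': array([[423.26351437,   0.        , 256.29167423],
       [  0.        , 423.26351437, 190.93724982],
       [  0.        ,   0.        ,   1.        ]]), 'extrinsics': array([[ 1.54319726e-02,  9.92421843e-01, -1.21904636e-01,
         3.98642009e+02],
       [-9.99873270e-01,  1.48398051e-02, -5.76409780e-03,
         3.62259995e+01],
       [-3.91137552e-03,  1.21978138e-01,  9.92525080e-01,
         9.12253100e+02],
       [ 0.00000000e+00,  0.00000000e+00,  0.00000000e+00,
         1.00000000e+00]])}
{'mtx': array([[383.83479166,   0.        , 256.93899048],
       [  0.        , 383.83479166, 190.72496291],
       [  0.        ,   0.        ,   1.        ]]), 'extrinsics': array([[ 8.52010731e-01,  2.51530923e-01, -4.59140402e-01,
         1.20516216e+02],
       [-5.23168901e-01,  3.76765486e-01, -7.64422703e-01,
        -6.10373255e+02],
       [-1.92876915e-02,  8.91504326e-01,  4.52601394e-01,
         4.46996280e+02],
       [ 0.00000000e+00,  0.00000000e+00,  0.00000000e+00,
         1.00000000e+00]])}
{'clock': 0.1, 'joints': array([ 1.48058168e+00,  3.85473788e-01,  6.74950754e-03, -4.53483914e-04,
       -1.19402947e+00, -2.58623666e-01]), 'joint_vel': array([ 1.28563907e-03, -2.50579427e-03,  3.28007567e-03, -5.34142558e-05,
        2.00718725e-04,  2.08416624e-04]), 'joint_efforts': array([-4.78229922e-04, -3.93321133e+01,  1.88928241e+01,  4.19790655e+00,
       -2.58612818e-03,  4.22195868e-06]), 'position': array([213.42058911, 586.8824715 , 241.32668953]), 'ee_rot': array([ 9.84812493e-01, -1.73618409e-01, -1.27694973e-04,  9.92969887e-04]), 'contact_force': array([-0.57131818, -0.11747297,  0.56474506]), 'wrist_torque': array([-0.0086334 , -0.01792934, -0.03032707]), 'gripper_width': 85.33089703755523}
```

View pics/t0.png

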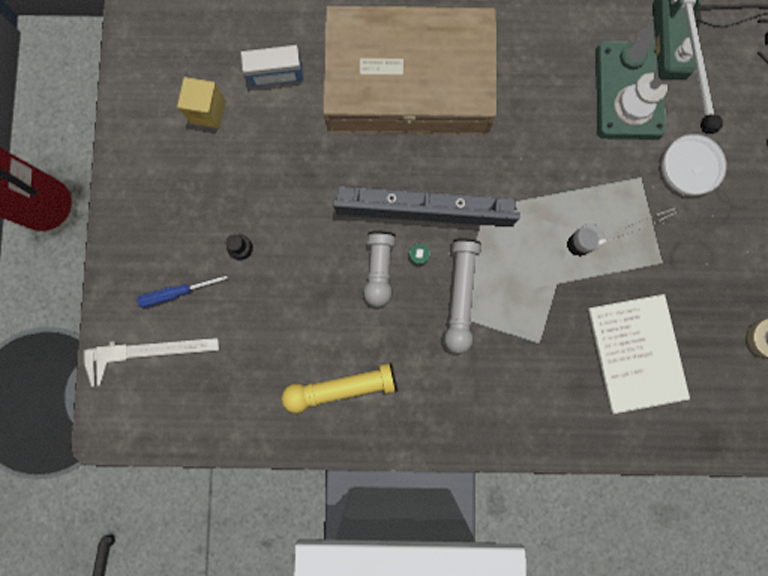

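View pics/s0.png

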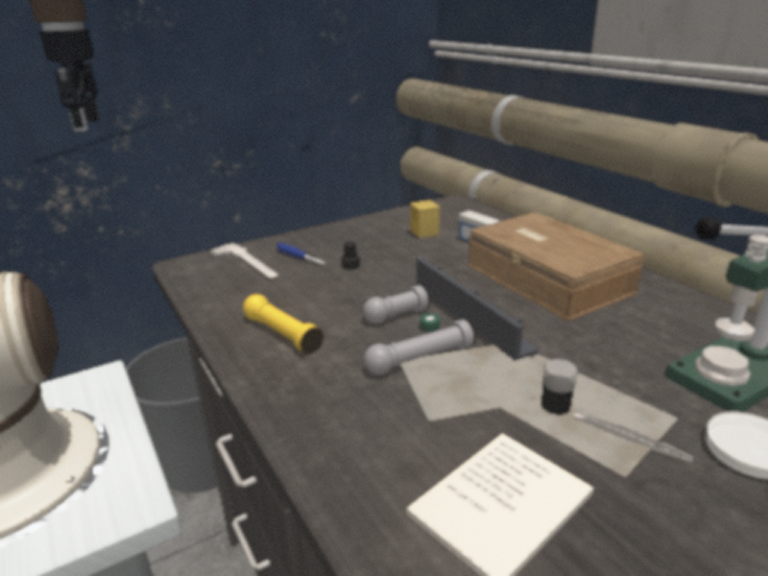

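The top view shows the long column with its ball at about (459,341) and its foot at about (467,243), in 1.5x pixels. The short column is at (378,292) and the stop's face runs along y≈220. I'll take one enlarged crop.

Run:
```python
from h import *
snap("top","t1.png",(215,115,365,245),5)
```

```text
(no output)
```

View pics/t1.png

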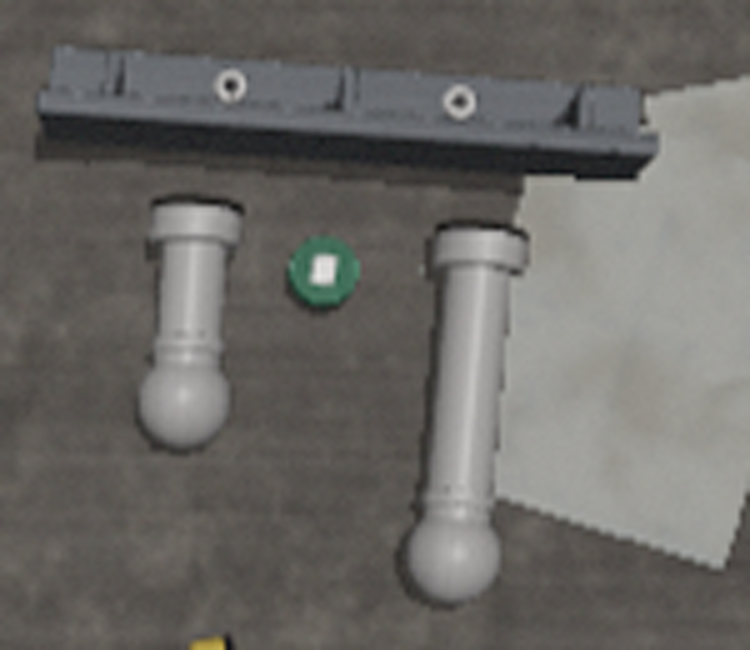

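Run:
```python
from h import *
d=get_image("top")
f=lambda u,v,z: ray(d,(215+(u+.5)/5-.5,115+(v+.5)/5-.5),z).round(1)
for n,u,v,z in [("ball",455,557,20),("soleTop",482,224,40),("soleL",435,230,22),("soleR",528,232,22),("shaftnearball",460,505,25),
 ("faceTopL",38,113,55),("faceTopR",657,157,55),("faceBotL",44,137,0),("faceBotR",638,179,0),("sball",184,403,20),("ssole",197,198,40)]: print(n,f(u,v,z))
```

```text
ball [435.5 -63.4  20. ]
soleTop [574.  -72.3  40. ]
soleL [574.7 -54.4  22. ]
soleR [574.5 -94.1  22. ]
shaftnearball [457.1 -64.9  25. ]
faceTopL [615.1 113.6  55. ]
faceTopR [ 600.2 -142.7   55. ]
faceBotL [618.2 115.7   0. ]
faceBotR [ 603.2 -145.7    0. ]
sball [499.   51.6  20. ]
ssole [583.4  47.3  40. ]
```

servo_tool([
  [1,2.15,2.67,0.3,0,0,0],
  [1,2.15,2.67,0.3,0,0,0],
  [1,2.15,2.67,0.3,0,0,0],
  [1,2.15,2.67,0.3,0,0,0],
  [1,2.15,2.67,0.3,0,0,0],
  [1,2.15,2.67,0.3,0,0,0],
  [1,2.15,2.67,0.3,0,0,0],
  [1,2.15,2.67,0.3,0,0,0],
  [1,2.15,2.67,0.3,0,0,0],
  [1,2.15,2.67,0.3,0,0,0],
])

```text
clock: 1.2
position: [324.5, 261.5, 212.2]
ee_rot: [0.985, -0.173, 0.0, -0.0]
contact_force: [0.5, -0.4, 0.5]
gripper_width: 85.2
```

servo_tool([
  [1,2.15,2.67,0.3,0,0,0],
  [1,2.15,2.67,0.3,0,0,0],
  [1,2.15,2.67,0.3,0,0,0],
  [1,2.15,2.67,0.3,0,0,0],
  [1,2.15,2.67,0.3,0,0,0],
  [1,2.15,2.67,0.3,0,0,0],
  [1,2.15,2.67,0.3,0,0,0],
  [1,2.15,2.67,0.3,0,0,0],
  [1,2.15,2.67,0.3,0,0,0],
  [1,2.15,2.67,0.3,0,0,0],
])

```text
clock: 2.2
position: [435.4, -62.9, 182.3]
ee_rot: [0.985, -0.174, 0.0, -0.0]
contact_force: [0.5, 0.8, 0.1]
gripper_width: 85.3
```

servo_tool([
  [1,0,0,0,0,0,-5.4],
  [1,0,0,0,0,0,-5.4],
  [1,0,0,0,0,0,-5.5],
  [1,0,0,0,0,0,0],
  [1,0,0,0,0,0,0],
])

```text
clock: 2.7
position: [435.1, -61.4, 182.3]
ee_rot: [0.999, -0.033, -0.0, -0.0]
contact_force: [-0.5, 0.2, -0.6]
gripper_width: 85.1
```

servo_tool([
  [1,0,0.2,3,0,0,0],
  [1,0,0,3,0,0,0],
  [1,0,0,3,0,0,0],
  [1,0,0,3,0,0,0],
  [1,0,0,2,0,0,0],
  [1,0,0,1.5,0,0,0],
  [1,0,0,0.7,0,0,0],
  [1,0,0,0.6,0,0,0],
  [1,0,0,0,0,0,0],
  [1,0,0,0,0,0,0],
])

```text
clock: 3.7
position: [435.6, -63.3, 14.8]
ee_rot: [0.999, -0.032, 0.001, -0.0]
contact_force: [0.3, -0.4, -0.4]
gripper_width: 85.4
```

Run:
```python
from h import *
snap("side","s1.png",(225,160,375,260),5)
```

```text
(no output)
```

View pics/s1.png

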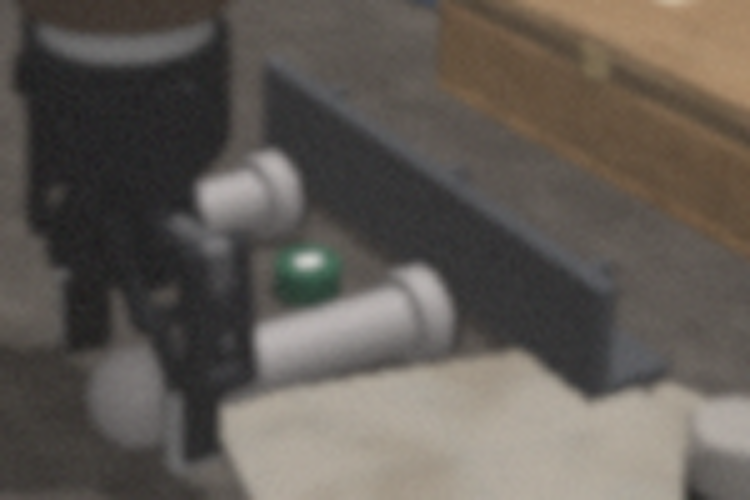

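Run:
```python
from h import *
d=get_image("side");E=np.linalg.inv(d["extrinsics"])
for p in [(435.5,-63.4,20),(436,-106,4),(436,-120,4),(574.5,-73.5,20),(436,-106,20)]:
    q=E[:3,:3]@p+E[:3,3]; u=d["mtx"]@[q[0],-q[1],-q[2]]; u=u[:2]/u[2]; print(p,((u-[225,160])*5).round())
d=snap("top","t2.png",(255,180,355,255),7)
```

```text
(435.5, -63.4, 20) [135. 396.]
(436, -106, 4) [195. 483.]
(436, -120, 4) [215. 502.]
(574.5, -73.5, 20) [429. 305.]
(436, -106, 20) [195. 449.]
```

View pics/t2.png

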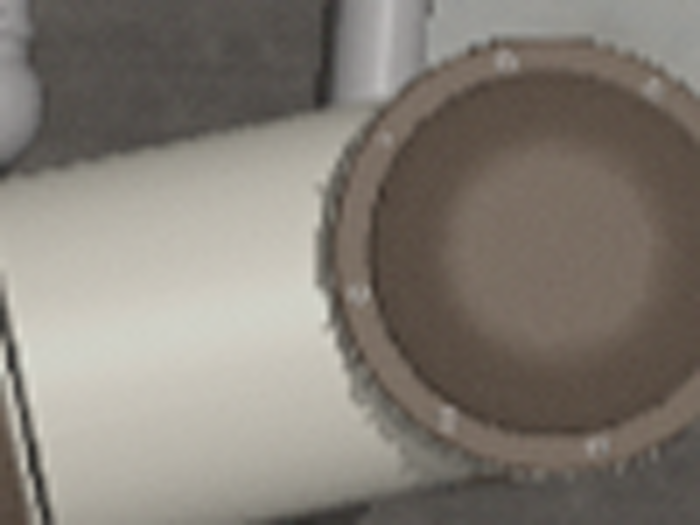

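servo_tool([
  [0.6,-0.2,0,0.2,0,0,0],
  [0.55,0,0,0,0,0,0],
  [0.5,0,0,0.2,0,0,0],
  [0.46,0,0,0,0,0,0],
  [0.46,0,0,0,0,0,0],
  [0.46,0,0,0,0,0,0],
])

```text
clock: 4.45
position: [433.0, -63.4, 10.3]
ee_rot: [0.999, -0.032, -0.0, 0.0]
contact_force: [0.3, -1.1, -0.7]
gripper_width: 39.6
```

servo_tool([
  [0.42,0,0,0,0,0,0],
  [0.42,0,0,0,0,0,0],
  [0.42,0,0,0,0,0,0],
])

```text
clock: 4.75
position: [433.0, -63.4, 10.4]
ee_rot: [0.999, -0.032, -0.0, 0.0]
contact_force: [-0.7, -1.5, 2.7]
gripper_width: 38.0
```

servo_tool([
  [0.42,0.5,0,0,0,0,0],
  [0.42,0.5,0,0,0,0,0],
  [0.42,0.5,0,0,0,0,0],
  [0.42,0.4,0,0,0,0,0],
  [0.42,0.4,0,0,0,0,0],
  [0.42,0.2,0,0,0,0,0],
  [0.42,0,0,0,0,0,0],
])

```text
clock: 5.45
position: [443.6, -67.5, 10.1]
ee_rot: [0.999, -0.034, -0.015, 0.003]
contact_force: [-24.2, 1.4, 33.4]
gripper_width: 37.5
```

servo_tool([
  [0.42,0.2,0,0,0,0,0],
  [0.42,0.1,0,0,0,0,0],
  [0.42,0,0,0,0,0,0],
])

```text
clock: 5.75
position: [447.1, -67.7, 10.1]
ee_rot: [0.999, -0.034, -0.014, 0.003]
contact_force: [-24.5, 1.1, 32.9]
gripper_width: 37.7
```

servo_tool([
  [0.42,0.1,0,0,0,0,0],
  [0.42,0.1,0,0,0,0,0],
  [0.42,0,0,0,0,0,0],
])

```text
clock: 6.05
position: [447.3, -67.7, 10.1]
ee_rot: [0.999, -0.034, -0.016, 0.003]
contact_force: [-29.5, 3.9, 38.1]
gripper_width: 37.8
```

servo_tool([
  [0.55,0,0,0,0,0,0],
  [0.6,0,0,-0.4,0,0,0],
  [0.6,0,0,0,0,0,0],
])

```text
clock: 6.35
position: [464.3, -64.9, 14.8]
ee_rot: [0.999, -0.032, 0.001, -0.0]
contact_force: [0.7, 0.7, 0.5]
gripper_width: 51.2
```

Run:
```python
from h import *
snap("side","s2.png",(225,160,375,260),5)
s=read_state();print(s["position"],s["ee_rot"],s["contact_force"])
```

```text
[464.0906581  -64.94774819  14.52371213] [ 9.99484403e-01 -3.20953291e-02  8.76275983e-04 -2.21826037e-04] [ 0.34127324  0.01101982 -0.1356957 ]
```

View pics/s2.png

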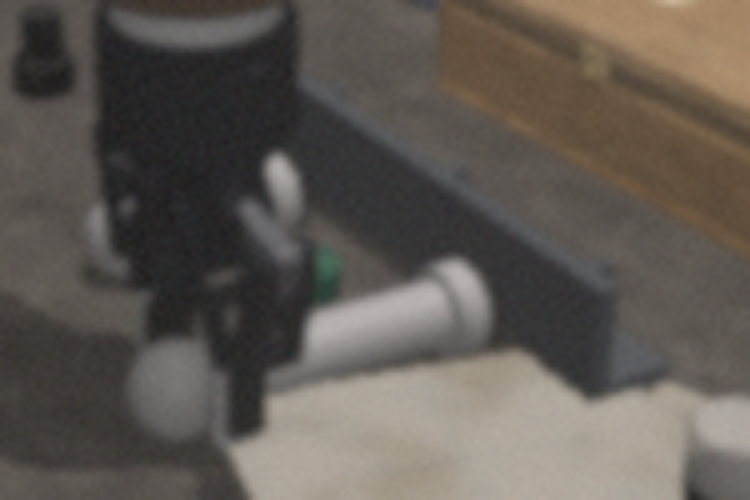

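servo_tool([
  [0.6,-0.5,0,0,0,0,0],
  [0.6,-0.5,0,0,0,0,0],
  [0.5,0,0,0,0,0,0],
  [0.45,0,0,0,0,0,0],
  [0.42,0,0,0,0,0,0],
  [0.42,0,0,0,0,0,0],
  [0.42,0,0,0,0,0,0],
])

```text
clock: 7.1
position: [452.2, -64.6, 14.4]
ee_rot: [0.999, -0.032, -0.001, 0.0]
contact_force: [-3.9, 2.3, 4.8]
gripper_width: 37.5
```

servo_tool([
  [0.42,0.3,0,0,0,0,0],
  [0.42,0.3,0,0,0,0,0],
  [0.42,0.2,0,0,0,0,0],
  [0.42,0,0,0,0,0,0],
])

```text
clock: 7.5
position: [454.5, -66.1, 14.2]
ee_rot: [0.999, -0.033, -0.007, 0.001]
contact_force: [-13.5, 1.4, 17.2]
gripper_width: 37.5
```

servo_tool([
  [0.42,0,0,-0.1,0,0,0],
  [0.42,0,0,0,0,0,0],
])

```text
clock: 7.7
position: [460.2, -65.3, 15.0]
ee_rot: [0.999, -0.032, -0.001, 0.0]
contact_force: [-1.1, 0.3, -1.7]
gripper_width: 37.3
```

servo_tool([
  [0.42,0.15,0,0,0,0,0],
  [0.42,0.15,0,0,0,0,0],
  [0.42,0,0,0,0,0,0],
])

```text
clock: 8.0
position: [463.6, -65.4, 14.9]
ee_rot: [0.999, -0.032, -0.001, 0.0]
contact_force: [-2.3, -0.5, -1.7]
gripper_width: 37.5
```

servo_tool([
  [0.42,0.1,0,0,0,0,0],
  [0.42,0.1,0,0,0,0,0],
  [0.42,0,0,0,0,0,0],
])

```text
clock: 8.3
position: [463.7, -65.7, 14.7]
ee_rot: [0.999, -0.032, -0.003, 0.0]
contact_force: [-6.3, 1.1, -0.8]
gripper_width: 37.1
```

servo_tool([
  [0.42,0,0,-0.58,0,0,0],
  [0.42,0,0,-0.58,0,0,0],
  [0.42,-0.05,0,-0.58,0,0,0],
  [0.42,-0.05,0,-0.58,0,0,0],
  [0.42,0,0,0,0,0,0],
])

```text
clock: 8.8
position: [464.6, -65.4, 39.0]
ee_rot: [0.999, -0.032, -0.0, -0.0]
contact_force: [-4.3, 1.1, -3.0]
gripper_width: 37.5
```

servo_tool([
  [0.42,0.05,0,-0.57,0,0,0],
  [0.42,0.05,0,-0.57,0,0,0],
  [0.42,0.1,0,-0.57,0,0,0],
  [0.42,0.1,0,-0.56,0,0,0],
  [0.42,0,0,0,0,0,0],
])

```text
clock: 9.3
position: [469.6, -65.4, 62.4]
ee_rot: [0.999, -0.032, 0.002, -0.0]
contact_force: [-0.7, -0.3, -3.9]
gripper_width: 37.4
```

Run:
```python
from h import *
snap("side","s3.png",(225,150,375,250),5)
s=read_state();print(s["wrist_torque"])
```

```text
[0.02889493 0.30410777 0.0329791 ]
```

View pics/s3.png

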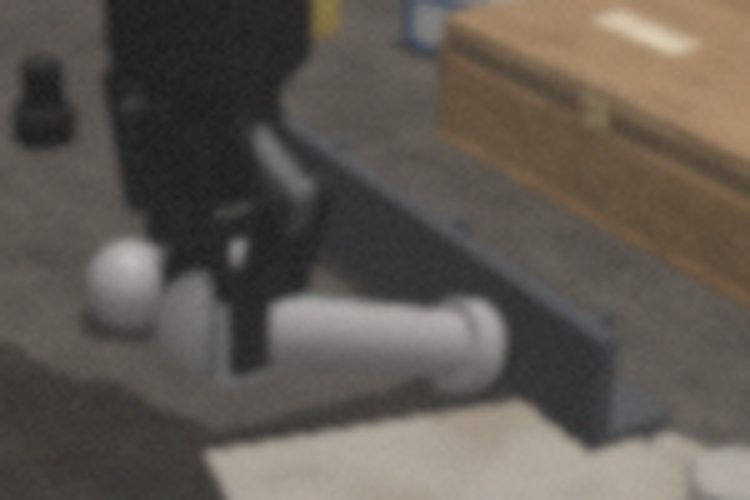

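The pictured column is tipping: ball at about (195,322), foot at about (475,345). I'll check numerically whether the foot is down.

```bash
cat >> h.py <<'E'
def proj(E,K,p):
    q=E[:3,:3]@p+E[:3,3]; u=K@[q[0],-q[1],-q[2]]; return u[:2]/u[2]
E
python3 - <<'E'
from h import *
d=get_image("side");E=np.linalg.inv(d["extrinsics"]);K=d["mtx"]
n=np.array([.998,-.062,0]);t=np.array([.062,.998,0]);z=np.array([0,0,1.])
F=np.array([465,-66,0])+140*n   # face point
def outline(th,lift=0):
    th=np.radians(th); u=-np.cos(th)*n+np.sin(th)*z; e=np.sin(th)*n+np.cos(th)*z
    c=F-20*np.sin(th)*n+(20*np.cos(th)+lift)*z
    a=np.linspace(0,2*np.pi,60)
    P=np.array([proj(E,K,c+k*u+20*(np.cos(x)*e+np.sin(x)*t)) for x in a for k in(0,18)])
    o=np.array([225,150]);P=(P-o)*5
    return ((proj(E,K,c+140*u)-o)*5).round(), P.min(0).round(),P.max(0).round(), ((proj(E,K,c-20*e)-o)*5).round()
for th in(0,15,20,25): print(th,outline(th))
print("lift8",outline(12,8))
E
```

```text
0 (array([202., 426.]), array([425., 291.]), array([515., 393.]), array([484., 376.]))
15 (array([200., 350.]), array([414., 294.]), array([508., 389.]), array([464., 382.]))
20 (array([205., 324.]), array([411., 293.]), array([506., 390.]), array([458., 384.]))
25 (array([211., 299.]), array([407., 293.]), array([504., 392.]), array([452., 386.]))
lift8 (array([199., 348.]), array([417., 277.]), array([510., 374.]), array([469., 365.]))
```

servo_tool([
  [0.42,0.15,0,-0.47,0,0,0],
  [0.42,0.2,0,-0.47,0,0,0],
  [0.42,0.2,0,-0.46,0,0,0],
  [0.42,0.25,0,-0.46,0,0,0],
  [0.42,0,0,0,0,0,0],
])

```text
clock: 9.9
position: [475.9, -66.1, 80.3]
ee_rot: [0.999, -0.032, -0.0, -0.0]
contact_force: [-2.4, 2.0, -2.7]
gripper_width: 37.5
```

servo_tool([
  [0.42,0.26,0,-0.46,0,0,0],
  [0.42,0.27,0,-0.46,0,0,0],
  [0.42,0.28,0,-0.44,0,0,0],
  [0.42,0.3,0,-0.44,0,0,0],
  [0.42,0,0,0,0,0,0],
])

```text
clock: 10.4
position: [487.8, -66.8, 98.6]
ee_rot: [0.999, -0.032, 0.001, -0.0]
contact_force: [-3.3, -0.4, -2.5]
gripper_width: 37.3
```

servo_tool([
  [0.42,0.33,0,-0.4,0,0,0],
  [0.42,0.35,0,-0.38,0,0,0],
  [0.42,0.38,0,-0.36,0,0,0],
  [0.42,0.4,0,-0.34,0,0,0],
  [0.42,0,0,0,0,0,0],
])

```text
clock: 10.9
position: [503.4, -67.6, 113.4]
ee_rot: [0.999, -0.032, 0.002, -0.0]
contact_force: [-0.2, -1.1, -3.3]
gripper_width: 37.6
```

Run:
```python
from h import *
snap("side","s4.png",(235,130,375,245),5)
```

```text
(no output)
```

View pics/s4.png

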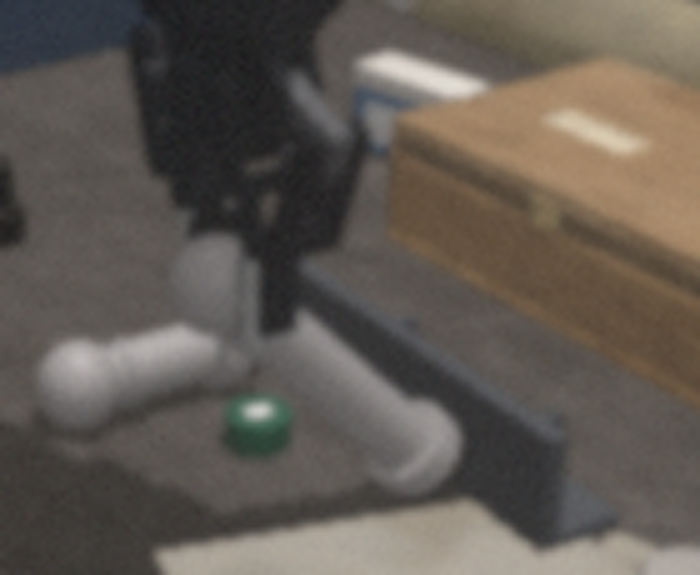

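```bash
cat >> h.py <<'E'
n=np.array([.998,-.062,0]);t=np.array([.062,.998,0]);zz=np.array([0,0,1.])
F=np.array([465,-66,0])+140*n
def outline(d,o,th,lift=0,back=0):
    E=np.linalg.inv(d["extrinsics"]);K=d["mtx"]
    th=np.radians(th); u=-np.cos(th)*n+np.sin(th)*zz; e=np.sin(th)*n+np.cos(th)*zz
    c=F-(20*np.sin(th)+back)*n+(20*np.cos(th)+lift)*zz
    a=np.linspace(0,2*np.pi,60)
    P=np.array([proj(E,K,c+k*u+20*(np.cos(x)*e+np.sin(x)*t)) for x in a for k in(0,18)])
    P=(P-o)*5
    return ((proj(E,K,c+140*u)-o)*5).round(), P.min(0).round(),P.max(0).round(),(c+140*u).round(1)
E
python3 - <<'E'
from h import *
d=get_image("side")
for a in((45,),(50,),(55,),(50,0,5),(45,5,0)): print(a,*outline(d,np.array([235,130]),*a))
E
```

```text
(45,) [211. 303.] [346. 396.] [449. 499.] [491.8 -67.7 113.1]
(50,) [229. 282.] [345. 398.] [448. 501.] [499.6 -68.2 120.1]
(55,) [248. 263.] [343. 401.] [448. 503.] [508.2 -68.7 126.2]
(50, 0, 5) [217. 285.] [335. 401.] [439. 504.] [494.6 -67.8 120.1]
(45, 5, 0) [211. 291.] [347. 386.] [450. 489.] [491.8 -67.7 118.1]
```

```bash
cat > ov.py <<'E'
from h import *
import sys
def overlay(name,th,o,w,h,sc,back=0,lift=0):
    d=get_image("side");im=cv2.cvtColor(d["image"],cv2.COLOR_RGB2BGR)[o[1]:o[1]+h,o[0]:o[0]+w]
    im=cv2.resize(im,None,fx=sc,fy=sc,interpolation=cv2.INTER_CUBIC);im=cv2.convertScaleAbs(im,alpha=1.5)
    E=np.linalg.inv(d["extrinsics"]);K=d["mtx"]
    def line(P,col): cv2.polylines(im,[np.int32([((proj(E,K,p)-o+.5)*sc) for p in P])],False,col,1)
    T=np.radians(th);u=-np.cos(T)*n+np.sin(T)*zz;e=np.sin(T)*n+np.cos(T)*zz
    c=F-(20*np.sin(T)+back)*n+(20*np.cos(T)+lift)*zz
    for k in(0,18): line([c+k*u+20*(np.cos(a)*e+np.sin(a)*t) for a in np.linspace(0,6.3,60)],(0,255,0))
    line([c,c+140*u],(0,255,0))
    A=np.array([616.7,114.6,0]);B=np.array([601.7,-144.2,0])
    line([A,B,B+55*zz,A+55*zz],(0,0,255)); cv2.imwrite("pics/"+name,im)
E
python3 -c "
from ov import *
overlay('s5.png',50,np.array([235,140]),130,100,6)"
```

```text
(no output)
```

View pics/s5.png

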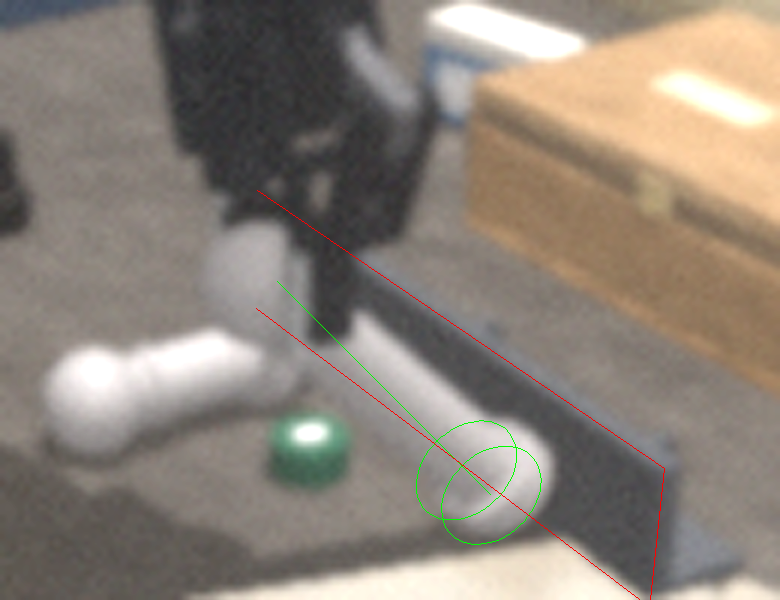

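servo_tool([
  [0.42,0,0,0.1,0,0,0],
  [0.42,0,0,0.1,0,0,0],
])

```text
clock: 11.25
position: [501.7, -67.6, 110.5]
ee_rot: [0.999, -0.032, 0.0, -0.0]
contact_force: [-0.6, 0.4, -3.5]
gripper_width: 37.1
```

servo_tool([
  [0.42,0,0,0.1,0,0,0],
  [0.42,0,0,0.1,0,0,0],
])

```text
clock: 11.45
position: [501.6, -67.7, 108.5]
ee_rot: [0.999, -0.032, 0.0, 0.0]
contact_force: [-0.6, -0.2, -3.0]
gripper_width: 36.8
```

servo_tool([
  [0.42,0,0,0.1,0,0,0],
  [0.42,0,0,0.1,0,0,0],
])

```text
clock: 11.65
position: [501.5, -67.7, 106.5]
ee_rot: [0.999, -0.032, -0.0, 0.0]
contact_force: [-2.0, 0.6, -3.1]
gripper_width: 37.0
```

servo_tool([
  [0.42,-0.42,0,0.6,0,0,0],
  [0.42,-0.42,0,0.6,0,0,0],
  [0.42,-0.37,0,0.6,0,0,0],
  [0.42,-0.37,0,0.6,0,0,0],
  [0.42,-0.37,0,0.6,0,0,0],
  [0.42,-0.25,0,0.7,0,0,0],
  [0.42,-0.25,0,0.7,0,0,0],
  [0.42,-0.2,0,0.7,0,0,0],
  [0.42,-0.1,0,0.7,0,0,0],
  [0.42,-0.1,0,0.7,0,0,0],
  [0.42,-0.05,0,0.7,0,0,0],
  [0.42,0,0,0,0,0,0],
])

```text
clock: 12.85
position: [472.2, -65.9, 33.6]
ee_rot: [0.999, -0.032, -0.001, 0.0]
contact_force: [-0.4, -0.1, 0.3]
gripper_width: 35.7
```

servo_tool([
  [0.42,0,0,0.6,0,0,0],
  [0.42,0,0,0.5,0,0,0],
  [0.42,0,0,0.4,0,0,0],
  [0.42,0,0,0,0,0,0],
])

```text
clock: 13.25
position: [472.3, -65.9, 19.0]
ee_rot: [0.999, -0.032, -0.001, 0.0]
contact_force: [0.3, 0.3, 1.2]
gripper_width: 35.7
```

View (10th).

servo_tool([
  [0.7,0,0,0,0,0,0],
  [0.7,0,0,0,0,0,0],
  [0.7,0,0,0,0,0,0],
])

```text
clock: 13.55
position: [472.9, -65.8, 19.8]
ee_rot: [0.999, -0.032, 0.0, -0.0]
contact_force: [0.4, 0.8, 0.6]
gripper_width: 59.8
```

Run:
```python
from ov import *
overlay('s6.png',0,np.array([235,140]),130,100,6)
s=read_state();print(s["position"],s["contact_force"],s["gripper_width"])
```

```text
[472.83309048 -65.83927132  19.8178923 ] [ 0.18308307 -0.53433496 -0.02651961] 59.5484656425478
```

View pics/s6.png

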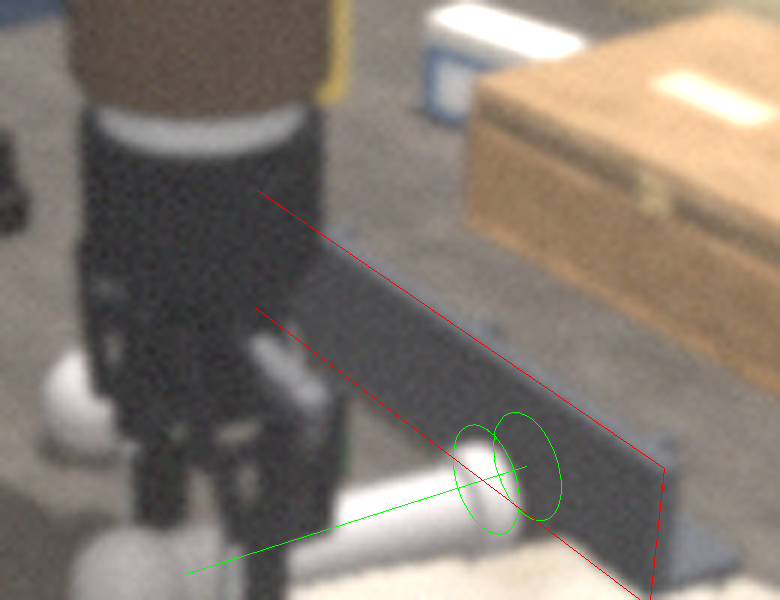

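servo_tool([
  [0.9,0,0,-3,0,0,0],
  [0.9,0,0,-4,0,0,0],
  [0.9,0,3,-3,0,0,0],
  [0.9,0,4,0,0,0,0],
  [0.9,0,4.5,0,0,0,0],
  [0.9,0,4.5,0,0,0,0],
  [0.9,0,4,0,0,0,0],
])

```text
clock: 14.3
position: [459.5, -267.3, 120.0]
ee_rot: [0.999, -0.032, 0.0, 0.0]
contact_force: [0.7, 0.4, -0.7]
gripper_width: 76.6
```

Run:
```python
from h import *
snap("top","t3.png",(215,115,365,245),5)
s=read_state();print(s["position"],s["contact_force"],s["gripper_width"])
```

```text
[ 459.44549989 -271.4782445   119.85965051] [ 2.62566043 -2.91075176  0.43304401] 77.11572815732536
```

View pics/t3.png

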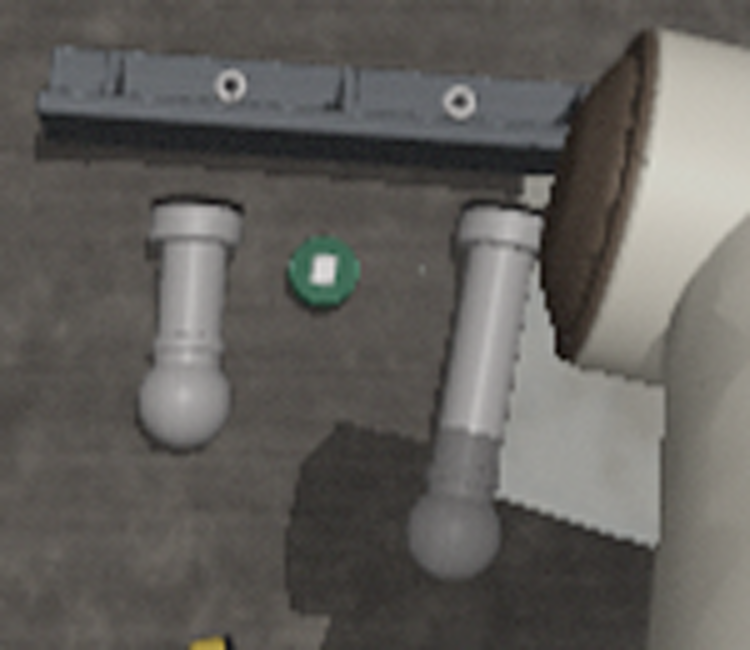

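Run:
```python
from h import *
d=get_image("top")
f=lambda u,v,z: ray(d,(215+(u+.5)/5-.5,115+(v+.5)/5-.5),z).round(1)
for n_,u,v,z in [("ball",455,533,20),("soleTop",503,203,40),("soleL",458,212,22),("faceBotL",40,137,0),("neck",466,465,25)]: print(n_,f(u,v,z))
# ball circle check by Hough on 6x crop
im=cv2.cvtColor(d["image"],cv2.COLOR_RGB2GRAY)[205:240,285:325]; im=cv2.resize(im,None,fx=8,fy=8,interpolation=cv2.INTER_CUBIC)
c=cv2.HoughCircles(cv2.GaussianBlur(im,(0,0),4),cv2.HOUGH_GRADIENT,1,100,param1=40,param2=15,minRadius=55,maxRadius=90);print(c)
if c is not None: print(ray(d,(285+(c[0,0,0]+.5)/8-.5,205+(c[0,0,1]+.5)/8-.5),20))
```

```text
ball [445.6 -63.3  20. ]
soleTop [583.1 -81.1  40. ]
soleL [582.7 -64.2  22. ]
faceBotL [618.2 117.4   0. ]
neck [474.  -67.4  25. ]
None
```

servo_tool([
  [0.9,-0.6,-4.2,0,0,0,0],
  [0.9,-0.6,-4.2,0,0,0,0],
  [0.9,-0.6,-4.2,0,0,0,0],
  [0.9,-0.6,-4.2,0,0,0,0],
  [0.9,-0.6,-3.85,0,0,0,0],
  [0.9,0,0,0.5,0,0,4.2],
  [0.9,0,0,0,0,0,0],
])

```text
clock: 15.1
position: [442.6, -56.1, 114.5]
ee_rot: [0.998, -0.067, -0.0, -0.0]
contact_force: [-0.4, 0.3, 0.4]
gripper_width: 76.7
```

servo_tool([
  [0.9,0.1,0.7,3,0,0,0],
  [0.9,0,0,3,0,0,0],
  [0.9,0,0,2,0,0,0],
  [0.8,0,0,1.3,0,0,0],
  [0.65,0,0,0.7,0,0,0],
  [0.55,0,0,0.2,0,0,0],
  [0.5,0,0,0,0,0,0],
])

```text
clock: 15.8
position: [443.4, -64.7, 12.8]
ee_rot: [0.998, -0.069, 0.0, -0.0]
contact_force: [-0.3, 0.5, 0.4]
gripper_width: 43.2
```

servo_tool([
  [0.4,0,0,0,0,0,0],
  [0.36,0,0,0,0,0,0],
  [0.36,0,0,0,0,0,0],
  [0.36,0,0,0,0,0,0],
])

```text
clock: 16.2
position: [443.6, -64.6, 13.3]
ee_rot: [0.998, -0.069, 0.001, -0.0]
contact_force: [-1.0, -2.4, 6.3]
gripper_width: 37.3
```

servo_tool([
  [0.36,0,0,-0.13,0,0,0],
  [0.36,0.3,0.15,0,0,0,-0.8],
  [0.36,0.3,0.15,0,0,0,-0.8],
  [0.36,0.3,0.15,0,0,0,-0.8],
  [0.36,0.3,0.15,0,0,0,-0.8],
  [0.36,0.3,0.1,0,0,0,-0.7],
  [0.36,0.2,0.1,0,0,0,-0.6],
  [0.36,0,0,0,0,0,0],
])

```text
clock: 17.0
position: [460.2, -74.3, 13.9]
ee_rot: [1.0, -0.029, 0.001, -0.0]
contact_force: [-1.1, -0.2, -3.0]
gripper_width: 37.5
```

servo_tool([
  [0.36,0.1,0,0.07,0,0,0],
  [0.36,0.1,0,0,0,0,0],
  [0.36,0.1,0,0,0,0,0],
  [0.36,0,0,0,0,0,0],
])

```text
clock: 17.4
position: [460.5, -74.5, 13.4]
ee_rot: [1.0, -0.029, -0.002, 0.0]
contact_force: [-6.6, 1.2, 6.4]
gripper_width: 37.4
```

servo_tool([
  [0.36,0.1,0,0,0,0,0],
  [0.36,0.1,0,0,0,0,0],
  [0.36,0,0,0,0,0,0],
])

```text
clock: 17.7
position: [461.7, -74.8, 13.3]
ee_rot: [1.0, -0.03, -0.003, 0.0]
contact_force: [-6.8, 0.7, 6.7]
gripper_width: 36.9
```

servo_tool([
  [0.36,0,0,-0.06,0,0,0],
  [0.36,0,0,0,0,0,0],
])

```text
clock: 17.9
position: [461.8, -74.8, 13.4]
ee_rot: [1.0, -0.03, -0.002, 0.0]
contact_force: [-5.2, -0.1, 1.8]
gripper_width: 37.6
```

servo_tool([
  [0.36,0.1,0,0,0,0,0],
  [0.36,0.1,0,0,0,0,0],
  [0.36,0,0,0,0,0,0],
])

```text
clock: 18.2
position: [461.9, -74.9, 13.4]
ee_rot: [1.0, -0.03, -0.004, 0.0]
contact_force: [-9.3, 3.1, 6.4]
gripper_width: 37.4
```

servo_tool([
  [0.36,0,0,-0.08,0,0,0],
  [0.36,0.1,0,0,0,0,0],
  [0.36,0,0,0,0,0,0],
])

```text
clock: 18.5
position: [461.9, -75.2, 13.5]
ee_rot: [1.0, -0.03, -0.006, 0.001]
contact_force: [-9.5, 2.6, 3.8]
gripper_width: 37.5
```

Run:
```python
from h import *
d=get_image("side");s=read_state();print(s["position"],s["contact_force"])
cv2.imwrite("pics/raw_butt.png",cv2.cvtColor(d["image"],cv2.COLOR_RGB2BGR))
g=cv2.cvtColor(d["image"],cv2.COLOR_RGB2GRAY)
print(g[228:244:4,240:290:1]);
```

```text
[461.86102314 -75.17321974  13.45808047] [-9.58453203  2.54372754  1.7798763 ]
[[ 57  57  59  65  70  77  73  70  71  73  75  79  79  88  88  85  79  62
   51  41  45  49  59  70  81  83  68  50  42  44  47  66  68  56  46  40
   39  38  40  40  36  40  37  42  45  39  58  98 142 166]
 [ 59  60  56  56  56  55  58  55  56  56  57  57  56  57  62  72  78  72
   64  77  96 104 110 112 114 109  95  70  51  42  40  43  43  35  40  39
   41  38  44  44  46  45  46  42  46  62  97 127 140 144]
 [ 56  58  60  58  59  56  56  58  56  56  61  59  63  60  60  70  78  85
   89  97 104 108 111 111 114 111 106  93  81  73  59  48  42  42  40  43
   42  49  56  68  76  92  97  98 103 103 109 107 106 104]
 [ 55  57  54  55  59  58  58  59  60  62  61  61  60  60  61  58  62  68
   79  90  94 102 105 109 108 106 101  98  99  97  82  59  42  43  42  43
   48  55  72  88 102 113 129 139 143 154 157 159 161 165]]
```

servo_tool([
  [0.55,0,0,0,0,0,0],
  [0.55,-0.5,0,0,0,0,0],
  [0.55,-0.5,0,0,0,0,0],
  [0.5,0,0,0,0,0,0],
  [0.36,0,0,0,0,0,0],
  [0.36,0,0,0,0,0,0],
  [0.36,0,0,0,0,0,0],
])

```text
clock: 19.25
position: [457.2, -74.0, 15.2]
ee_rot: [1.0, -0.03, 0.0, -0.0]
contact_force: [-2.4, 1.9, 6.1]
gripper_width: 37.3
```

servo_tool([
  [0.36,0.1,0,-0.1,0,0,0],
  [0.36,0.1,0,0,0,0,0],
  [0.36,0,0,0,0,0,0],
])

```text
clock: 19.55
position: [457.2, -74.4, 15.3]
ee_rot: [1.0, -0.03, -0.002, 0.0]
contact_force: [-6.1, 2.7, 3.8]
gripper_width: 37.5
```

servo_tool([
  [0.36,0,0,-0.5,0,0,0],
  [0.36,0,0,-0.5,0,0,0],
  [0.36,0,0,-0.45,0,0,0],
  [0.36,0,0,-0.45,0,0,0],
  [0.36,0,0,-0.3,0,0,0],
])

```text
clock: 20.05
position: [457.3, -74.8, 37.3]
ee_rot: [1.0, -0.03, -0.002, 0.0]
contact_force: [-4.0, -2.9, -3.0]
gripper_width: 36.9
```

servo_tool([
  [0.36,0.05,0,-0.42,0,0,0],
  [0.36,0.1,0,-0.42,0,0,0],
  [0.36,0.1,0,-0.42,0,0,0],
  [0.36,0.15,0,-0.42,0,0,0],
  [0.36,0.1,0,-0.3,0,0,0],
])

```text
clock: 20.55
position: [462.6, -74.9, 57.4]
ee_rot: [1.0, -0.03, -0.002, 0.0]
contact_force: [-6.1, -1.0, -3.1]
gripper_width: 37.0
```

servo_tool([
  [0.36,0.05,0,-0.42,0,0,0],
  [0.36,0.1,0,-0.42,0,0,0],
  [0.36,0.15,0,-0.4,0,0,0],
  [0.36,0.2,0,-0.4,0,0,0],
  [0.36,0.1,0,-0.2,0,0,0],
])

```text
clock: 21.05
position: [470.2, -74.7, 76.3]
ee_rot: [1.0, -0.029, -0.0, -0.0]
contact_force: [-6.2, 2.8, -1.8]
gripper_width: 37.4
```

Run:
```python
from h import *
d=get_image("side");g=cv2.cvtColor(d["image"],cv2.COLOR_RGB2GRAY)
print(read_state()["contact_force"])
# column mask vs shaft axis: bright pixels in the foot/shaft region
roi=g[190:250,280:345]; m=cv2.GaussianBlur(roi,(3,3),0)
for r in range(0,60,2): print(190+r,''.join('#' if v>95 else '+' if v>75 else '.' for v in m[r]))
```

```text
[-5.71072251  2.92805197 -2.46287047]
190 ..........................+++++++++++++++++++++++++++++++++++++++
192 ............................+++++++++++++++++++++++++++++++++++++
194 ...............................++++++++++++++++++++++++++++++++++
196 ..................................+++++++++++++++++++++++++++++++
198 .....................................++++++++++++++++++++++++++++
200 .......................................++++++++++++++++++++++++++
202 ..........................................+++++++++++++++++++++++
204 .............................................++++++++++++++++++++
206 ..+#########+++.................................+++++++++++++++++
208 .+#################++++............................++++++++++++++
210 ..###########################++++++#######++..........+++++++++++
212 ..###########################################+...........++++++++
214 ..+############################################.............+++++
216 ..+############################################+..............+++
218 ..++++#########################################+.................
220 ++++++++
[... 337 characters left out ...]

230 +++++++++++++++.....................++++++++######++.............
232 +++++++++++............+++++#########################+...........
234 +++........+++++########################################+........
236 +++++#####################################################++.....
238 #############################################################++..
240 #################################################################
242 #################################################################
244 #################################################################
246 #################################################################
248 #################################################################
```

```bash
cat > fit.py <<'E'
import h; from h import *
h.F=np.array([605.2,-83.,0])
d=get_image("side")
def show(ths,lifts=(0,)):
    for th in ths:
        for l in lifts:
            b,mn,mx,c=outline(d,np.array([0,0]),th,l); print(th,l,"ball",b/5,"foot min",mn/5,"max",mx/5,c)
E
python3 -c "
from fit import *
show((0,20,25,30,35),(0,));show((25,),(5,))
g=cv2.cvtColor(cv2.imread('pics/raw_butt.png'),6);m=cv2.GaussianBlur(g[190:250,280:345],(3,3),0)
for r in range(10,50,3): print(190+r,''.join('#' if v>95 else '+' if v>75 else '.' for v in m[r]))
"
```

```text
0 0 ball [267.8 237. ] foot min [312.6 209.8] max [330.8 230.2] [465.5 -74.3  20. ]
20 0 ball [268.4 216.6] foot min [309.8 210.2] max [329.  229.6] [467.1 -74.4  66.7]
25 0 ball [269.8 211.4] foot min [309.  210.2] max [328.6 230. ] [470.1 -74.6  77.3]
30 0 ball [271.6 206.4] foot min [308.4 210.2] max [328.4 230.4] [474.2 -74.9  87.3]
35 0 ball [274.  201.4] foot min [307.8 210.2] max [328.2 230.8] [479.3 -75.2  96.7]
25 5 ball [269.8 209.2] foot min [309.2 208. ] max [328.8 228. ] [470.1 -74.6  82.3]
200 .+###+.................................++++++++++++++++++++++++++
203 ...+++......................................+++++++++++++++++++++
206 ++...++++++++...................................+++++++++++++++++
209 ####++####+++++++....................................++++++++++++
212 ##########+++++++++++................+########...........++++++++
215 ..++##++.....++++++++++++........+##############+............++++
218 .............+++++++++###########################+...............
221 ...........+######################################...............
224 ........+########################################+...............
227 .......+##################################++###++................
230 ......+########################+++++++++##########++.............
233 ......################################################+..........
236 +++#######################################################++.....
239 #################################################################
```

```bash
cat > fit2.py <<'E'
import h; from h import *
from scipy.optimize import least_squares
F0=np.array([605.2,-83.,0])
def model(d,th,lift,back,dy):
    E=np.linalg.inv(d["extrinsics"]);K=d["mtx"];T=np.radians(th)
    u=-np.cos(T)*n+np.sin(T)*zz;e=np.sin(T)*n+np.cos(T)*zz
    c=F0+dy*t-(20*np.sin(T)+back)*n+(20*np.cos(T)+lift)*zz
    a=np.linspace(0,2*np.pi,48)
    hull=lambda r,ks:cv2.convexHull(np.float32([proj(E,K,c+k*u+r*(np.cos(x)*e+np.sin(x)*t)) for x in a for k in ks]))
    m=np.zeros((384*4,512*4),np.uint8)
    for H in(hull(20,(3,18)),hull(14,(18,120))): cv2.fillPoly(m,[np.int32((H+.5)*4)],255)
    return cv2.GaussianBlur(cv2.resize(m,(512,384),interpolation=cv2.INTER_AREA),(0,0),.8)/255.
def fit(img,d,th0,box):
    x0,y0,x1,y1=box;g=cv2.cvtColor(img,6 if img is not d["image"] else 7).astype(float)
    o=g[y0:y1,x0:x1]; best=None
    for th in range(th0-12,th0+13,4):
      for lift in range(-4,11,2):
        for back in range(-6,13,2):
            m=model(d,th,lift,back,0)[y0:y1,x0:x1].ravel()
            r=np.corrcoef(m,np.minimum(o,130).ravel())[0,1]
            if best is None or r>best[0]: best=(round(r,4),th,lift,back)
    return best
E
python3 - <<'E'
from fit2 import *
d=get_image("side");cv2.imwrite("pics/raw30.png",cv2.cvtColor(d["image"],4))
print("now",fit(d["image"],d,28,(293,203,335,229)))
print("butt",fit(cv2.imread("pics/raw_butt.png"),d,2,(298,203,335,230)))
E
```

```text
now (np.float64(0.8859), 24, 6, 4)
butt (np.float64(0.9313), 6, -2, -2)
```

servo_tool([
  [0.36,-0.3,0,0.2,0,0,0],
  [0.36,-0.1,0,0.2,0,0,0],
  [0.36,0,0,0,0,0,0],
])

```text
clock: 21.5
position: [468.0, -74.4, 72.2]
ee_rot: [1.0, -0.029, 0.002, -0.0]
contact_force: [0.7, 0.6, -3.2]
gripper_width: 37.4
```

servo_tool([
  [0.36,0,0,0.2,0,0,0],
  [0.36,0,0,0.2,0,0,0],
  [0.36,0,0,0,0,0,0],
])

```text
clock: 21.8
position: [466.6, -74.7, 67.8]
ee_rot: [1.0, -0.029, 0.0, -0.0]
contact_force: [-0.6, 1.3, -2.5]
gripper_width: 37.3
```

Run:
```python
from fit2 import *
d=get_image("side");g=cv2.cvtColor(d["image"],7);m=cv2.GaussianBlur(g[190:250,280:345],(3,3),0)
for r in range(12,44,2): print(190+r,''.join('#' if v>95 else '+' if v>75 else '.' for v in m[r]))
print("now",fit(d["image"],d,24,(293,203,335,229)))
```

```text
202 ..........................................+++++++++++++++++++++++
204 .............................................++++++++++++++++++++
206 ..........+++...................................+++++++++++++++++
208 .......+++##++++...................................++++++++++++++
210 ++#################+++..............++++++............+++++++++++
212 ############################################+............++++++++
214 ##############################################+.............+++++
216 ###############################################................++
218 ###############################################+.................
220 ++#############################################+.................
222 ++++++++######################################+..................
224 ++++++++++++++++++++++++######################+..................
226 ++++++++++++++++++++++++++++++++++##########+....................
228 +++++++++++++++++++++++++......++++#####+++......................
230 +++++++++++++++++................+++++++++++######++.............
232 +++++++++++...........++++++#########################+...........
now (np.float64(0.9093), 24, 2, 4)
```

servo_tool([
  [0.36,0.1,0,0.2,0,0,0],
  [0.36,0,0,0.1,0,0,0],
  [0.36,0,0,0,0,0,0],
])

```text
clock: 22.15
position: [466.7, -74.8, 64.6]
ee_rot: [1.0, -0.03, -0.001, 0.0]
contact_force: [-2.7, 0.2, 0.9]
gripper_width: 37.3
```

servo_tool([
  [0.36,0,0,0.2,0,0,0],
  [0.36,0,0,0.1,0,0,0],
  [0.36,0,0,0,0,0,0],
])

```text
clock: 22.45
position: [466.1, -74.9, 61.5]
ee_rot: [1.0, -0.03, -0.001, 0.0]
contact_force: [-5.0, 0.6, 1.1]
gripper_width: 37.4
```

servo_tool([
  [0.36,0.05,0,-0.5,0,0,0],
  [0.36,0.1,0,-0.5,0,0,0],
  [0.36,0.15,0,-0.5,0,0,0],
  [0.36,0.15,0,-0.4,0,0,0],
])

```text
clock: 22.85
position: [472.2, -75.0, 81.3]
ee_rot: [1.0, -0.03, 0.0, -0.0]
contact_force: [-1.3, -0.8, -4.1]
gripper_width: 37.4
```

servo_tool([
  [0.36,-0.1,0,0.5,0,0,0],
  [0.36,-0.1,0,0.5,0,0,0],
  [0.36,0,0,0.3,0,0,0],
  [0.36,0,0,0,0,0,0],
])

```text
clock: 23.25
position: [468.1, -75.1, 66.9]
ee_rot: [1.0, -0.03, -0.002, 0.0]
contact_force: [-6.4, 0.9, 2.2]
gripper_width: 37.0
```

```bash
cat > gen.py <<'E'
import numpy as np,sys
def gen(th0,th1,a0,rate=1.0,step=5,r=(-5,8),bs=0,bz=0,g=0.36):
    N=max(1,round((th1-th0)/step));st=(th1-th0)/N;a=a0
    arc=lambda t:np.array([-20*np.sin(t)-140*np.cos(t),20*np.cos(t)+140*np.sin(t)])
    R=lambda q:np.array([r[0]*np.cos(q)+r[1]*np.sin(q),-r[0]*np.sin(q)+r[1]*np.cos(q)])
    for i in range(N):
        t=np.radians(th0+i*st);t2=np.radians(th0+(i+1)*st);A=np.radians(a);A2=np.radians(a+rate*st)
        ds,dz=arc(t2)-arc(t)-(R(A2)-R(A))+np.array([bs,bz])/N
        print([g,round((ds*np.cos(A)-dz*np.sin(A))/10,2),0,round((-ds*np.sin(A)-dz*np.cos(A))/10,2),0,round(-rate*st,1),0]);a+=rate*st
    print("pitch",a)
if __name__=="__main__": gen(21,41,0);gen(41,61,20);gen(61,81,40);gen(81,90,60,1,4.5)
E
python3 gen.py
python3 - <<'E'
from fit2 import *
s=read_state();print(s["position"],s["contact_force"],s["joints"].round(2))
d=get_image("side");print(fit(d["image"],d,22,(293,203,335,229)))
E
```

```text
[0.36, np.float64(0.26), 0, np.float64(-1.01), 0, -5.0, 0]
[0.36, np.float64(0.27), 0, np.float64(-0.98), 0, -5.0, 0]
[0.36, np.float64(0.29), 0, np.float64(-0.96), 0, -5.0, 0]
[0.36, np.float64(0.31), 0, np.float64(-0.94), 0, -5.0, 0]
pitch 20.0
[0.36, np.float64(0.34), 0, np.float64(-0.92), 0, -5.0, 0]
[0.36, np.float64(0.37), 0, np.float64(-0.91), 0, -5.0, 0]
[0.36, np.float64(0.4), 0, np.float64(-0.91), 0, -5.0, 0]
[0.36, np.float64(0.43), 0, np.float64(-0.91), 0, -5.0, 0]
pitch 40.0
[0.36, np.float64(0.46), 0, np.float64(-0.91), 0, -5.0, 0]
[0.36, np.float64(0.48), 0, np.float64(-0.92), 0, -5.0, 0]
[0.36, np.float64(0.51), 0, np.float64(-0.93), 0, -5.0, 0]
[0.36, np.float64(0.54), 0, np.float64(-0.95), 0, -5.0, 0]
pitch 60.0
[0.36, np.float64(0.5), 0, np.float64(-0.88), 0, -4.5, 0]
[0.36, np.float64(0.51), 0, np.float64(-0.9), 0, -4.5, 0]
pitch 69.0
[468.11408895 -75.0583006   66.93380548] [-6.37528287  0.93785644  2.18623251] [ 0.18  0.35 -0.58 -0.   -0.65  1.33]
(np.float64(0.9116), 22, 2, 2)
```

servo_tool([
  [0.36,0.15,0,-1.0,0,-5,0],
  [0.36,0.22,0,-0.97,0,-5,0],
  [0.36,0,0,0,0,0,0],
])

```text
clock: 23.6
position: [476.1, -75.2, 87.8]
ee_rot: [0.996, -0.029, -0.087, -0.002]
contact_force: [-4.3, 0.3, 0.9]
gripper_width: 37.3
```

servo_tool([
  [0.36,0.29,0,-0.96,0,-5,0],
  [0.36,0.31,0,-0.94,0,-5,0],
  [0.36,0,0,0,0,0,0],
])

```text
clock: 23.9
position: [487.5, -75.9, 104.5]
ee_rot: [0.985, -0.029, -0.172, -0.005]
contact_force: [-0.6, -1.4, -0.5]
gripper_width: 37.5
```

servo_tool([
  [0.36,0.34,0,-0.92,0,-5,0],
  [0.36,0.37,0,-0.91,0,-5,0],
  [0.36,0,0,0,0,0,0],
])

```text
clock: 24.2
position: [498.5, -76.4, 119.0]
ee_rot: [0.965, -0.028, -0.26, -0.007]
contact_force: [-5.0, 2.0, 8.0]
gripper_width: 37.2
```

servo_tool([
  [0.36,0.37,0,-0.98,0,-5,0],
  [0.36,0.4,0,-0.95,0,-5,0],
  [0.36,0,0,0,0,0,0],
])

```text
clock: 24.5
position: [515.6, -77.4, 130.3]
ee_rot: [0.939, -0.027, -0.343, -0.01]
contact_force: [-2.8, 1.9, 6.2]
gripper_width: 37.3
```

Run:
```python
from fit2 import *
s=read_state();print(s["contact_force"],s["joints"].round(2))
d=get_image("side");print(fit(d["image"],d,60,(290,190,335,233)))
g=cv2.cvtColor(d["image"],7);m=cv2.GaussianBlur(g[170:240,265:345],(3,3),0)
for r in range(0,66,2): print(170+r,''.join('#' if v>95 else '+' if v>75 else '.' for v in m[r]))
```

```text
[-2.75328161  1.86338089  6.23193399] [ 0.1   0.67  0.06 -0.1  -1.66  1.44]
(np.float64(0.7434), 64, -2, 8)
170 ++++++++++++++++#####################+..........................+++++++++++++###
172 ++++++++++++++++######################+........................++++++++++++++###
174 +++++++++++++++#######################+......................++++++++++++++++###
176 +++++++++++++########################.....................++++++++++++++++++++++
178 +++++++++....++++##################+..........++++++++++++++++++++++++++++++++++
180 +++.............++################+..........+++++++++++++++++++++++++++++++++++
182 .................++#############+...........++++++++++++++++++++++++++++++++++++
184 ..................+++##########+..........++++++++++++++++++++++++++++++++++++++
186 ...................+++++######+.........++++++++++++++++++++++++++++++++++++++++
188 .....................+++++#####++......+++++++++++++++++++++++++++++++++++++++++
190 .........++#####+......++++#######++++++++++++++++++++++++++++++++++++++++++++++
192 .......++#########+.....+++##########++++........++++
[... 1112 characters left out ...]
....................
220 +++++++...............................++++###############+......................
222 ++++++...............................++++++###############......................
224 +++++................................++##################++.....................
226 +++++++...............................++#################+......................
228 +++++++................................+++#############++.......................
230 ++++.....................................++++#######++++++#######++.............
232 +++..................................++++++###+++++#################+...........
234 +++.......................+++++########################################+........
```

servo_tool([
  [0.36,0.12,0,-0.2,0,0,0],
  [0.36,0.15,0,-0.13,0,0,0],
  [0.36,0.15,0,-0.13,0,0,0],
])

```text
clock: 24.85
position: [520.4, -77.7, 131.9]
ee_rot: [0.939, -0.027, -0.342, -0.01]
contact_force: [-2.0, 2.0, 5.7]
gripper_width: 37.3
```

servo_tool([
  [0.36,0.15,0,-0.13,0,0,0],
  [0.36,0.15,0,-0.13,0,0,0],
  [0.36,0,0,0,0,0,0],
])

```text
clock: 25.15
position: [524.0, -78.0, 132.8]
ee_rot: [0.939, -0.027, -0.343, -0.01]
contact_force: [-3.2, 3.0, 7.2]
gripper_width: 37.6
```

Run:
```python
from fit2 import *
d=get_image("side");print(fit(d["image"],d,60,(290,190,335,233)))
g=cv2.cvtColor(d["image"],7);m=cv2.GaussianBlur(g[170:240,265:345],(3,3),0)
for r in range(40,66,2): print(170+r,''.join('#' if v>95 else '+' if v>75 else '.' for v in m[r]))
from fit import show; show((60,65))
```

```text
(np.float64(0.7682), 68, -2, 8)
210 .........++++++....++++++++++++++...+++#########+++..................+++++......
212 ..+++++++++++++...+#####+++++++++++++++++########++.....................++++++++
214 +++++++++++++++....++++.....++++++++.++++#########++.......................+++++
216 +++++++++++++................++++.....++++#########++++.......................++
218 +++++++++++............................+++##############+.......................
220 +++++++++..............................++++##############+......................
222 ++++++++..............................++##++##############+.....................
224 +++++++++.............................+###################+.....................
226 +++++++++++............................+#################+......................
228 +++++++++...............................++##############++......................
230 +++++++............+++....................+++########+++++#######++.............
232 ++++++................................+++++###++++++################+...........
234 +++++++...................+++++########################################+........
60 0 ball [291.6 180.6] foot min [306.2 212.4] max [327.2 232.6] [518.1 -77.6 131.2]
65 0 ball [296.  177.6] foot min [306.2 213. ] max [327. 233.] [528.1 -78.2 135.3]
```

servo_tool([
  [0.36,-0.06,0,-0.08,0,0,0],
  [0.36,-0.06,0,-0.08,0,0,0],
  [0.36,0,0,0,0,0,0],
])

```text
clock: 25.55
position: [524.7, -78.0, 133.3]
ee_rot: [0.939, -0.028, -0.342, -0.01]
contact_force: [-2.5, 1.7, 0.7]
gripper_width: 37.2
```

servo_tool([
  [0.36,0.09,0,-0.21,0,0,0],
  [0.36,0.15,0,-0.13,0,0,0],
  [0.36,0,0,0,0,0,0],
])

```text
clock: 25.85
position: [529.4, -78.6, 133.6]
ee_rot: [0.94, -0.028, -0.341, -0.01]
contact_force: [-0.1, -0.2, -4.5]
gripper_width: 37.1
```

servo_tool([
  [0.36,0.17,0,-0.1,0,0,0],
  [0.36,0.15,0,-0.13,0,0,0],
  [0.36,0,0,0,0,0,0],
])

```text
clock: 26.15
position: [532.7, -78.8, 134.3]
ee_rot: [0.939, -0.028, -0.342, -0.01]
contact_force: [-1.8, 0.4, -3.1]
gripper_width: 36.8
```

servo_tool([
  [0.36,0.15,0,-0.13,0,0,0],
  [0.36,0.15,0,-0.13,0,0,0],
  [0.36,0,0,0,0,0,0],
])

```text
clock: 26.45
position: [536.5, -78.8, 134.9]
ee_rot: [0.939, -0.028, -0.342, -0.01]
contact_force: [-3.6, 0.0, -0.8]
gripper_width: 37.6
```

Run:
```python
from fit2 import *
d=get_image("side");print(fit(d["image"],d,66,(290,190,335,233)))
g=cv2.cvtColor(d["image"],7);m=cv2.GaussianBlur(g[170:240,265:345],(3,3),0)
for r in range(20,66,2): print(170+r,''.join('#' if v>95 else '+' if v>75 else '.' for v in m[r]))
```

```text
(np.float64(0.8046), 70, -2, 0)
190 .........++#####+................+++##########++........++++++++++++++++++++++++
192 .......++#########+...............++++########+++..........+++++++++++++++++++++
194 ..++################...............+++#########+++............++++++++++++++++++
196 ####################+...............+++#########++.................+++++++++++++
198 ####################+...............++++########+++....................+++...+++
200 ####################+................+++#########++.............................
202 ####################+.................+++#########++............................
204 ############++++#++++++++.............+++#########++............................
206 ####+++++++++++++++++++++++++..........+++#########++...........................
208 +++..................++++++++++.........+++########+++.............++++.........
210 ..........+++++++..++++++++++++++.......+++#########++...............+++++......
212 ..++++++++++++++..+#####++..++++++++.....+++#########++.................++++++++
214 +++++++++++++++.....+++.....+++++++++....+++
[... 186 characters left out ...]
+...................
220 +++++++++++++.............................++++##############+...................
222 +++++++++++++............................++##++##############+..................
224 +++++++++++++++..........................++##################+..................
226 ++++++++++++++............................++################+...................
228 ++++++++++++............++++...............+++############++....................
230 +++++++++++..................................+++++##+++++++######++.............
232 ++++++++++++..........................+++++#########################+...........
234 ++++++++++++...............++++########################################+........
```

```bash
python3 -c "
from gen import gen
gen(69,90,40,1,3.5,r=(-1,4))"
```

```text
[0.36, np.float64(0.46), 0, np.float64(-0.62), 0, -3.5, 0]
[0.36, np.float64(0.47), 0, np.float64(-0.62), 0, -3.5, 0]
[0.36, np.float64(0.48), 0, np.float64(-0.63), 0, -3.5, 0]
[0.36, np.float64(0.49), 0, np.float64(-0.64), 0, -3.5, 0]
[0.36, np.float64(0.5), 0, np.float64(-0.65), 0, -3.5, 0]
[0.36, np.float64(0.51), 0, np.float64(-0.66), 0, -3.5, 0]
pitch 61.0
```

servo_tool([
  [0.36,0.46,0,-0.62,0,-3.5,0],
  [0.36,0.47,0,-0.62,0,-3.5,0],
  [0.36,0,0,0,0,0,0],
])

```text
clock: 26.8
position: [552.4, -80.4, 137.3]
ee_rot: [0.916, -0.027, -0.4, -0.011]
contact_force: [-2.6, -1.4, 2.1]
gripper_width: 37.3
```

servo_tool([
  [0.36,0.48,0,-0.63,0,-3.5,0],
  [0.36,0.49,0,-0.64,0,-3.5,0],
  [0.36,0,0,0,0,0,0],
])

```text
clock: 27.1
position: [568.1, -80.8, 138.1]
ee_rot: [0.89, -0.026, -0.454, -0.013]
contact_force: [-1.9, 0.2, 0.5]
gripper_width: 37.3
```

Run:
```python
from fit2 import *
d=get_image("side");print(fit(d["image"],d,82,(290,190,335,233)))
g=cv2.cvtColor(d["image"],7);m=cv2.GaussianBlur(g[150:240,280:345],(3,3),0)
for r in range(0,84,3): print(150+r,''.join('#' if v>95 else '+' if v>75 else '.' for v in m[r]))
```

```text
(np.float64(0.7905), 86, -4, 2)
150 ##############++++++++++++++###+.........+###....................
153 ###############+++++++++++++#####+......+++......................
156 ##############+++#++++++++++######+...........+####+.............
159 +++++++++++++++++++++++++++######++++......++#####+..............
162 ++++++++++++++++++++++####################+++####+...............
165 +++++++++++++++++++++############################................
168 +++++++++++++++++++++++++#####################+..................
171 +++++++++++++++++++++++.++#################+...........++++++++++
174 .....+++++++++++++.......++++###########+...........++++++++++###
177 .............+++++.........++++++++####+..........+++++++++++++++
180 .............++++..........+++++#++++####++...+++++++++++++++++++
183 ..............+++++.........+++##########++++++++++++++++++++++++
186 ...................++++.....++++########+++.....+++++++++++++++++
189 ............................++++#########++...........+++++++++++
192 ###+.........................+++#########++++..............++++++
195 #####+........
[... 191 characters left out ...]

204 ++++++.+++...................+++#########++........++++..........
207 .....++++++++++..............+++#########++......................
210 +++########+++++++............+++########++...........++.........
213 +++########+++++..............+++########++......................
216 .............................++++########++....................++
219 .............++...........++++++##########+++....................
222 +++++++++++++............++###################+..................
225 +++++++++.............++++++#################++..................
228 ++++++++++..................+++#############++...................
231 +++++++++++..................++++++++++++++#########+............
```

servo_tool([
  [0.36,0.5,0,-0.65,0,-3.5,0],
  [0.36,0.51,0,-0.66,0,-3.5,0],
  [0.36,0,0,0,0,0,0],
])

```text
clock: 27.45
position: [583.7, -81.6, 137.5]
ee_rot: [0.861, -0.025, -0.509, -0.015]
contact_force: [-2.6, 0.1, 2.3]
gripper_width: 37.5
```

Run:
```python
from fit2 import *
s=read_state();print(s["contact_force"],s["wrist_torque"],s["joints"].round(2))
d=get_image("side");im=cv2.cvtColor(d["image"],4)[120:245,250:380];im=cv2.resize(im,None,fx=4.7,fy=4.7,interpolation=cv2.INTER_CUBIC)
E_=np.linalg.inv(d["extrinsics"])
q=lambda p:tuple(int(v) for v in (proj(E_,d["mtx"],np.array(p))-[250,120]+.5)*4.7)
for y in(-83,): 
  for dx,dy in((-14,0),(14,0),(0,-14),(0,14)): cv2.line(im,q((585+dx,-82+dy,20)),q((585+dx,-82+dy,125)),(0,255,0),1)
cv2.imwrite("pics/up.png",im)
```

```text
[-2.61291721  0.0710727   2.32241218] [ 0.12400635 -0.51265686 -0.19929828] [ 0.07  0.95  0.48 -0.14 -2.16  1.43]
```

View pics/up.png

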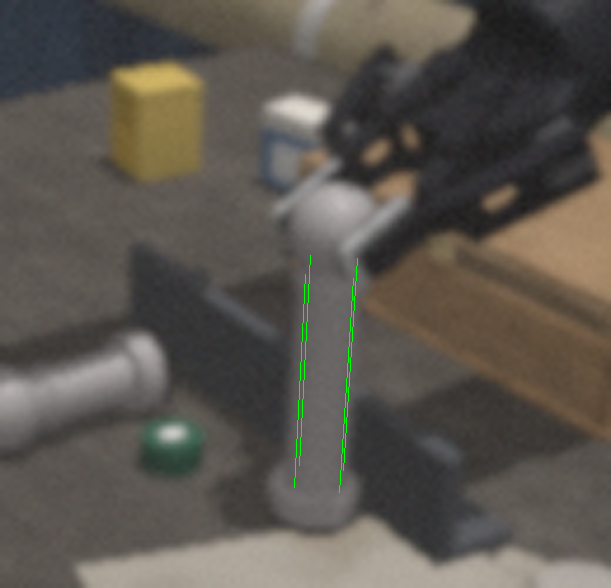

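```bash
cat > lean.py <<'E'
from fit2 import *
d=get_image("side");g=cv2.GaussianBlur(cv2.cvtColor(d["image"],7),(3,3),0).astype(float)
E_=np.linalg.inv(d["extrinsics"]);R=[]
for r in range(182,216,2):
    gx=np.gradient(g[r,300:336]); l=np.argmax(gx[2:20])+2; R.append((r,300+l,300+18+np.argmin(gx[18:])))
R=np.array(R);print(R.tolist())
fl=np.polyfit(R[:,0],R[:,1],1)[0];fr=np.polyfit(R[:,0],R[:,2],1)[0]
for th in (84,87,90,93):
    T=np.radians(th);u=-np.cos(T)*n+np.sin(T)*zz;c=F0-20*n
    a,b=proj(E_,d["mtx"],c+35*u),proj(E_,d["mtx"],c+115*u);print(th,(a[0]-b[0])/(a[1]-b[1]))
print("obs",fl,fr)
E
python3 lean.py
```

```text
[[182, 313, 325], [184, 313, 325], [186, 313, 325], [188, 312, 325], [190, 312, 326], [192, 312, 325], [194, 312, 325], [196, 312, 324], [198, 311, 325], [200, 311, 324], [202, 311, 323], [204, 311, 325], [206, 311, 324], [208, 311, 324], [210, 311, 324], [212, 310, 324], [214, 311, 324]]
84 0.04236840477088852
87 -0.010207318511484318
90 -0.060747658028038956
93 -0.10963126867473355
obs -0.07843137254901754 -0.04656862745097854
```

servo_tool([
  [0.5,0,0,0,0,0,0],
  [0.6,0,0,0,0,0,0],
  [0.75,0,0,0,0,0,0],
  [0.85,0,0,0,0,0,0],
  [0.85,0,0,0,0,0,0],
])

```text
clock: 28.05
position: [584.3, -81.7, 137.8]
ee_rot: [0.862, -0.025, -0.507, -0.015]
contact_force: [-0.2, -0.1, -0.3]
gripper_width: 72.6
```

```bash
python3 lean.py | tail -1; python3 -c "
from h import *
s=read_state();print(s['position'],s['contact_force'],s['gripper_width'],s['clock'])"
```

```text
obs -0.0502450980392141 -0.06740196078431239
[584.24813785 -81.67109716 137.68560891] [-0.69141819  0.65199675 -0.32660697] 72.03021715734332 28.1
```

Released and standing; now I'll withdraw upwards.

servo_tool([
  [0.85,-0.87,0,-0.48,0,0,0],
  [0.85,-1.75,0,-0.97,0,0,0],
  [0.85,-2.6,0,-1.45,0,0,0],
  [0.85,-2.6,0,-1.45,0,0,0],
  [0.85,-2.6,0,-1.45,0,0,0],
  [0.85,0,0,0,0,0,0],
  [0.85,0,0,0,0,0,0],
])

```text
clock: 28.8
position: [584.5, -81.6, 258.2]
ee_rot: [0.862, -0.025, -0.506, -0.015]
contact_force: [-0.7, -0.7, -0.4]
gripper_width: 72.9
```

```bash
python3 lean.py
python3 - <<'E'
from fit2 import *
s=read_state();print(s['position'],s['contact_force'],s['clock'])
d=get_image("side");b=[]
for back in range(-4,9):
    m=model(d,90,0,back,0)[178:233,290:340].ravel();o=np.minimum(cv2.cvtColor(d["image"],7)[178:233,290:340],130).ravel()
    b.append((round(np.corrcoef(m,o)[0,1],3),back))
print(sorted(b)[-4:])
g=cv2.cvtColor(d["image"],7)
for r in range(150,234,4): print(r,''.join('#' if v>95 else '+' if v>75 else '.' for v in g[r,270:350]))
from fit import show; show((0,90));
E
```

```text
[[182, 311, 323], [184, 312, 324], [186, 312, 325], [188, 312, 325], [190, 304, 325], [192, 311, 325], [194, 311, 324], [196, 311, 324], [198, 311, 324], [200, 311, 324], [202, 311, 324], [204, 311, 324], [206, 311, 324], [208, 310, 324], [210, 310, 324], [212, 310, 323], [214, 310, 323]]
84 0.04236840477088852
87 -0.010207318511484318
90 -0.060747658028038956
93 -0.10963126867473355
obs -0.019607843137251932 -0.030637254901959298
[584.232336   -81.56396618 257.03353214] [-0.21737459 -0.76213261  0.23088852] 28.85
[(np.float64(0.731), 3), (np.float64(0.733), 0), (np.float64(0.738), 1), (np.float64(0.738), 2)]
150 +++++###################++++++++++++++###++++###################################
154 +...+++##################+###++#++++++##########################################
158 ++++++..++######+++++++++++++#+++++...+####++++#################################
162 +++++++++++++++++++++++++++++++#+++++++++#######################################
166 +++++++++++++++++++++++++++++++++++++++#####################++.++++++###########
170 +++++++++++++#+++++++++++++++++++++.....++############
[... 770 characters left out ...]
.....................
210 ....++++++++++####++.....................++##########+..........................
214 ++++++++++..++++++++++...................+++########++.................++++.....
218 +++++++++..............+++++++++++++++.++++#########++..........................
222 ++++++++++++++++++++++++++#++++++++++#####+############+......................++
226 ++++++++++++++++++++++++++...........++################+......................++
230 +++++++++++++++++++++++++++............+++##########++++####++...............+++
0 0 ball [267.8 237. ] foot min [312.6 209.8] max [330.8 230.2] [465.5 -74.3  20. ]
90 0 ball [320.6 169.2] foot min [307.4 217.2] max [327.  234.6] [585.2 -81.8 140. ]
```

```bash
python3 -c "
from bench import *
print(job_done())"
```

```text
the job is handed in; nothing more can be done
None
```

The long column is standing upright at the stop, released, with the gripper about 120 mm above its head. I handed the job in at about 29 s. It was not a clean single lift, so the order and foot-down conditions may be judged against me.

**What happened**
- **First attempt:** I slid the column to the stop and began tipping it. The foot lifted by an estimated 4–5 mm because the ball did not turn freely in the fingers. While I lowered it again, the ball slipped out of the grip and the column ended lying flat, about 22 mm short of the stop.
- **Second attempt:** I gripped the ball again, squared the column up and slid it flat until it butted. The tool stopped moving while the force against the stop rose from 5 to 9.5 N.
- **Second lift:** From about 20° I turned the gripper along with the column, watching the forces to keep the foot down. Even so, the foot:
    - came off the desk by an estimated 6 mm at about 25°, and probably more (about 15 mm by the force and tool height) at the next step. I set it back down each time;
    - probably drifted 4–8 mm from the stop near 60°, and hung just clear of the desk for a moment as I pushed it back before finishing.

**Last checks**
- **Upright:** before and just after release, the shaft edges in the side picture fitted 90°. After the gripper withdrew, a noisier fit gave about 88°.
- **At the stop:** the foot's outline matched the expected place within about 2 mm. I could not confirm a gap smaller than that.
- **Robot clear:** contact forces were about zero after I withdrew.
- **Other items:** the short column looked unmoved in the later top picture. I did not touch the yellow look-alike on purpose and did not re-check it.

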